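# Dock the small canister and close its retaining bar

## Task

Slide the small mint-green canister along the worktop into the V of the wooden dock until it stands upright, centred and touching both cork faces. Then swing the steel bar by its red knob fully shut across the front of the canister and let go. Do not lift the canister off the worktop or tip it, and leave the other things where they are.

Things in the scene. Friction and masses are not known exactly. Their poses are not given: they have to be found in the camera images.
- canister_mid (a point): Centre of the small mint-green round canister: on its axis (z), 49 mm above its underside. Body 90 mm across up to 72 mm high, fixed lid with rim 92 mm across from 72 to 97 mm, round lid knob 20 mm across up to 110 mm. About 0.75 kg, loose, upright on the worktop; too wide to grip round. It can tip if pushed high up: push the body below about 50 mm.
- dock: Fixed wooden dock: two cork faces, 80 mm long, 60 mm tall, form an upright 90 degree V, apex at x = +64 mm, open to its own -x. Origin: on the worktop, where the canister's axis stands when it touches both faces, pushed in along +x. On the -y side a 60 mm tall cheek runs on to x = -65 mm, inner face at y = -59 mm; none on the +y side. It has no floor: the canister slides on the worktop.
- retainer (a joint): Angle of the steel bar about its vertical hinge on the front end of the cheek: 0 = shut against its stop, lying along the dock's +y across the mouth of the V; it grows counter-clockwise seen from above as the bar swings outward, at most 2.5; it starts at 1.9 to 2.4. Light friction; it stays where it is left. Shut, it clears a seated canister by 4 mm.
- retainer_knob (a point): Middle of the upright red round knob on the free end of the bar: 18 mm across, 71 to 117 mm above the worktop, this point 99 mm up and 105 mm from the hinge axis. The bar is a 10 mm rod centred 71 mm above the worktop.
- retainer_hinge (a point): Point on the vertical hinge axis of the bar, 99 mm above the worktop; in the dock's frame at x = -55 mm, y = -66 mm.
- tumbler: Clear glass tumbler, 76 mm across, 86 mm tall, at the right; a bystander; origin under its centre.
- mug: Black and grey-green mug with a handle, 82x117x94 mm, at the left; a bystander; origin under its centre.
- pepper_mill: Dark wooden pepper mill, 58 mm across, 170 mm tall, at the left; a bystander; origin under its centre.
Not all that is in view belongs to the job. Leave any purple or turquoise look-alike of the part that bears canister_mid alone.

How it is judged:
By the outcome, as a careful person would: the job done as asked, in the order asked, and still so for the second after the job is handed in, with the robot touching nothing.
It also fails if it takes over 59 s, if anything falls off the work surface, if the arm or the gripper's body presses on something with over 40 N, if the wrist force passes 120 N, or if a joint passes its speed limit or range.

## Robot

A 6-joint arm with a two-finger parallel gripper is mounted at the origin on a cart in front of the work surface, level with it; the furniture and walls round the work are solid. World frame = base frame: x ahead of the robot, y to its left, z up, the work surface at z = 0. Lengths are in m, angles in degrees, forces in N, time in s.
With the tool pointing down it reaches from about 0.35 to 0.925 m from the base axis. Payload 6.4 kg.
Tool frame: the origin (TCP) lies between the finger pads; the fingertips stand 17 mm ahead of it and the grasp point (between the pads) lies 2 mm behind it; z points along the fingers, x is the direction in which the jaws open and shut, and the axes are right-handed (so a half turn about z gives the same grasp; the last joint's range is limited). The gripper opens to 85 mm and grips with 20 to 120 N. Pads are 22 mm wide; open, the fingers measure 114 mm over their backs; the gripper's body (76 mm by 85 mm) begins 54 mm behind the grasp point. The pads swing forward as they close: fully open they stand 13 mm farther back than shut.
Start: joints at [-85.548, 14.043, 89.255, -0, 76.702, -9.975], TCP at [0.162, -0.63, 0.248] pointing down, gripper open.
Joint ranges: [-179.41, 179.41], [-58.25, 129.5], [7.25, 145.43], [-54.29, 234.29], [11.92, 165.04], [-157.13, 157.13]. Speed limits (degrees/s): [147.25, 147.25, 180, 180, 180, 180].

## Interface

Orientations are given as a 3x3 rotation matrix whose columns are the frame's x, y, z axes.
In Python, from station import r gives the robot as it stands.
- The arm moves only by the tool jog_arm, never from a script. Its argument "commands" is a list that holds one entry, the list of rows, each a list of 7 numbers: the turn, a rotation vector about the tool's x, y, z in rad, then the shift along the tool's x, y, z in mm, then the finger opening in mm, from 0 to 85.4. A call has exactly 10 rows; each row shifts and turns the pose as measured when the row begins, along the tool's axes as they then stand; what a row does not reach is not made up. A row lasts 1/12 s, in which the tool goes at most 41.7 mm and 7.16 degrees, less where a joint would pass 70% of its speed; a pose out of reach is approached as far as the arm can. A call is refused whole if a number of a shift passes 41.7 or a number of a turn 0.125, either way. A call with a gripper value outside its range is refused whole. The fingers move at their own pace and stop on an object; "grip_force" is the grip in N (left out, the last holds). Time passes only in rows, so rows that do not move let the fingers close, or fill a call up. It gives the time, the measured TCP pose, the force and the opening at its end, in the units of the state.
- r.get_obs(): the state, without advancing time (a new reading comes with each control period).
- r.read_camera(name): name is "scene" or "top" or "wrist"; returns a dict with "img" (420x560x3 uint8, red, green, blue), "camera_matrix" (3x3 intrinsics, pixels), "cam_to_world" (4x4, takes a point from camera to world coordinates). Camera axes: x right, y down, z forward; pixel columns grow to the right and rows downward; lengths in m; the calibration is good to about 2 mm. A picture is of the moment at which its call begins. There is no depth.
- r.sign_off(): hands the job in, once; it reports no verdict.
The state is a dict: "clock": time; "joint_pos": joint angles; "qvel": joint speeds; "effort": joint torques, N m; "tool_pos": TCP position; "tool_rot": TCP orientation; "wrist_force": force on the tool from outside, world axes, zero at the start; "torque": the same for the moment, N m; "width": finger opening in m.
Only numpy, scipy, OpenCV 4.12 (cv2) and the standard library are available. Lean on these libraries where they do the work, as an engineer would, in place of code of your own. Each camera call takes 0.05 s, during which the arm holds its last target.

## Working session

There is one attempt and no reset: what is moved stays moved. The work goes in short steps, Python scripts to look and compute and a tool call to move; the robot and the scene stay as the last step left them, time stands still between calls to the robot, and variables do not carry over. Pictures are saved under pics/ and viewed, and the job is handed in when it is done.

Besides the shell and the picture viewer there is one more tool, called after "Call:" in YAML: its name, and indented under it one key for each argument. jog_arm: Moves the arm, as the interface text tells. Its arguments: {"type":"object","properties":{"commands":{"type":"array","items":{"type":"array","items":{"type":"array","items":{"type":"number"}}}},"grip_force":{"type":"number"}},"required":["commands"]}

```bash
ls; mkdir -p pics
python3 - <<'E'
from station import r
import cv2,json,numpy as np
o=r.get_obs();print({k:np.round(v,3).tolist() for k,v in o.items()})
for n in ["scene","top","wrist"]:
    c=r.read_camera(n);cv2.imwrite(f"pics/{n}0.png",c["img"][:,:,::-1])
    print(n,np.round(c["camera_matrix"],1).tolist(),np.round(c["cam_to_world"],3).tolist())
E
```

```text
pics
{'clock': 0.0, 'joint_pos': [-85.546, 14.082, 89.326, -0.0, 76.702, -9.974], 'qvel': [-0.042, -0.028, -0.077, 0.096, -0.088, 0.045], 'effort': [-0.001, -42.951, -32.613, -0.0, 0.005, -0.0], 'tool_pos': [0.162, -0.629, 0.247], 'tool_rot': [[0.249, -0.968, -0.0], [-0.968, -0.249, 0.002], [-0.002, -0.0, -1.0]], 'wrist_force': [-0.163, -0.822, -0.414], 'torque': [-0.037, -0.029, -0.03], 'width': 0.085}
scene [[520.3, 0.0, 274.9], [0.0, 520.3, 204.7], [0.0, 0.0, 1.0]] [[0.606, -0.305, 0.735, -0.782], [-0.796, -0.221, 0.564, -0.952], [-0.01, -0.926, -0.376, 0.759], [0.0, 0.0, 0.0, 1.0]]
top [[438.7, 0.0, 278.6], [0.0, 438.7, 216.7], [0.0, 0.0, 1.0]] [[0.011, -0.988, 0.154, 0.29], [-1.0, -0.011, 0.005, 0.018], [-0.003, -0.154, -0.988, 1.422], [0.0, 0.0, 0.0, 1.0]]
wrist [[302.2, 0.0, 281.7], [0.0, 302.2, 205.9], [0.0, 0.0, 1.0]] [[0.249, -0.934, -0.257, 0.227], [-0.969, -0.241, -0.064, -0.613], [-0.002, 0.265, -0.964, 0.374], [0.0, 0.0, 0.0, 1.0]]
```

View pics/top0.png

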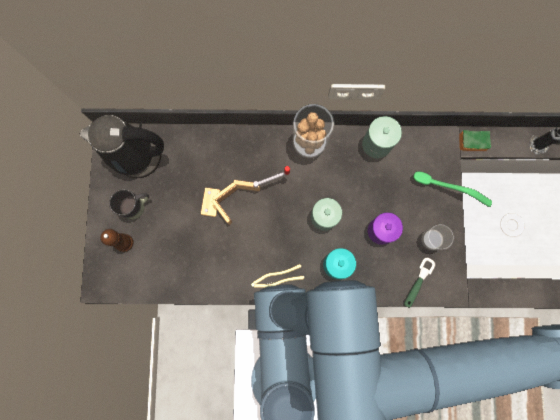

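View pics/scene0.png

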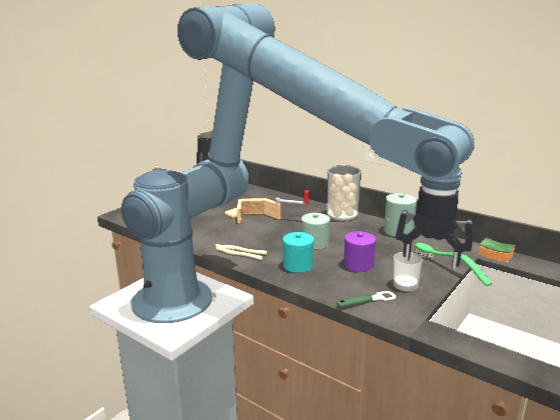

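The top view shows these candidates: small mint canister (327,213), larger mint one (385,133), purple (388,228) and turquoise (341,264). By the description I choose (327,213). The dock is near (230,195), the red knob at (287,170) and the hinge near (256,185). Next I take a close crop and measure.

```bash
cat > h.py <<'E'
from station import r
import cv2,numpy as np
def ray(c,u,v,z):
    K=c["camera_matrix"];T=c["cam_to_world"]
    d=T[:3,:3]@np.linalg.inv(K)@np.array([u,v,1.]);o=T[:3,3]
    return o+d*(z-o[2])/d[2]
def proj(c,p):
    K=c["camera_matrix"];T=c["cam_to_world"]
    q=K@(T[:3,:3].T@(np.asarray(p)-T[:3,3]));return q[:2]/q[2]
def mask(c,lo,hi):
    return cv2.inRange(cv2.cvtColor(c["img"],cv2.COLOR_RGB2HSV),lo,hi)
def blobs(m,amin=20):
    n,l,s,ce=cv2.connectedComponentsWithStats(m)
    return [(s[i].tolist(),np.round(ce[i],2).tolist()) for i in range(1,n) if s[i][4]>=amin],l
def crop(c,x0,y0,x1,y1,k,name):
    cv2.imwrite(name,cv2.resize(c["img"][y0:y1,x0:x1,::-1],None,fx=k,fy=k,interpolation=cv2.INTER_CUBIC))
E
python3 - <<'E'
from h import *
c=r.read_camera("top");s=r.read_camera("scene")
crop(c,190,150,350,250,5,"pics/topc.png");crop(s,220,175,340,265,6,"pics/scc.png")
for n,k in(("top",c),("scene",s)):
    print(n,"mint",blobs(mask(k,(60,25,60),(85,120,255)),60)[0])
    print(n,"red",[b for b in blobs(mask(k,(0,180,60),(6,255,255))|mask(k,(172,180,60),(180,255,255)),5)[0]])
E
```

```text
top mint [([468, 131, 23, 17, 240], [480.35, 138.71]), ([362, 132, 35, 26, 283], [375.65, 146.49]), ([418, 171, 74, 36, 242], [459.97, 189.29]), ([313, 220, 18, 10, 62], [320.68, 224.98]), ([405, 278, 17, 29, 164], [413.13, 292.26])]
top red [([285, 168, 5, 5, 13], [286.31, 170.15])]
scene mint [([384, 194, 33, 42, 627], [395.76, 214.56]), ([301, 218, 29, 48, 537], [317.07, 233.73]), ([403, 220, 12, 15, 120], [408.64, 226.95]), ([415, 242, 40, 15, 119], [430.35, 247.82]), ([460, 254, 32, 31, 217], [475.26, 267.93]), ([337, 296, 36, 11, 235], [354.17, 300.8])]
scene red [([304, 190, 5, 13, 48], [306.29, 195.65])]
```

View pics/topc.png

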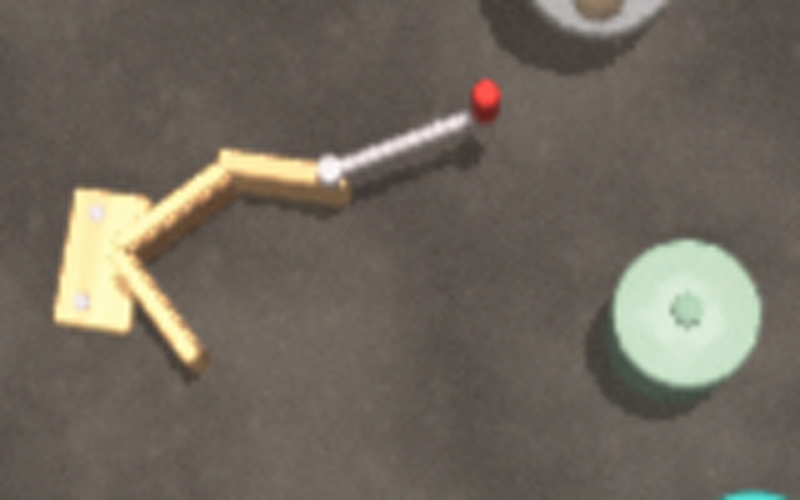

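View pics/scc.png

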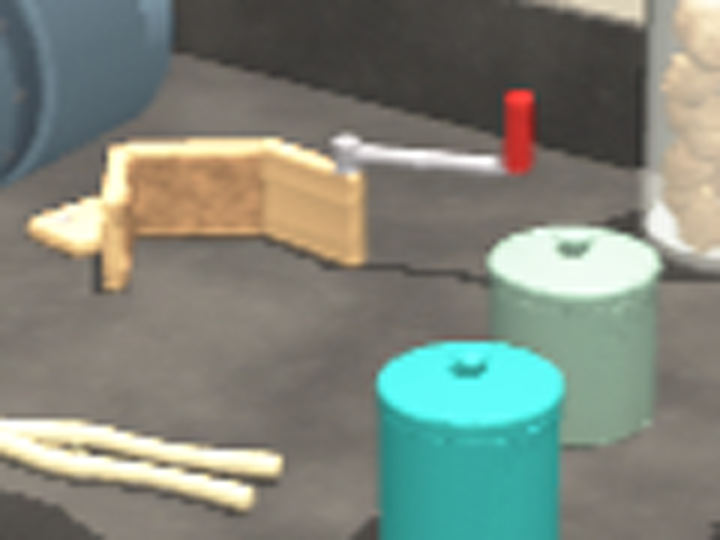

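Run:
```python
from h import *
c=r.read_camera("top");s=r.read_camera("scene")
f=lambda u,v:(190+(u-2)/5,150+(v-2)/5)
P={}
P['can']=ray(c,*f(687,313),.097)
P['canknob']=ray(c,*f(687,308),.110)
P['hinge']=ray(c,*f(330,168),.08)
P['knobtop']=ray(c,*f(485,92),.117)
P['apex']=ray(c,*f(128,245),.06)
P['wingend']=ray(c,*f(205,352),.06)
P['cheekcorner']=ray(c,*f(228,182),.06)
P['cheekfrontin']=ray(c,*f(347,197),.06)
for k,v in P.items(): print(k,np.round(v,4))
print("knob-hinge",np.linalg.norm((P['knobtop']-P['hinge'])[:2]))
g=lambda u,v:(220+(u-2.5)/6,175+(v-2.5)/6)
print('scene can',ray(s,*g(573,262),.097),'knobtop',ray(s,*g(520,94),.117),'hinge',ray(s,*g(346,142),.085))
```

```text
can [ 0.5125 -0.1228  0.097 ]
canknob [ 0.5134 -0.1214  0.11  ]
hinge [0.605  0.0985 0.08  ]
knobtop [0.645  0.0022 0.117 ]
apex [0.5585 0.2265 0.06  ]
wingend [0.4906 0.1758 0.06  ]
cheekcorner [0.5999 0.1643 0.06  ]
cheekfrontin [0.591  0.0885 0.06  ]
knob-hinge 0.10421366478488306
scene can [ 0.49605375 -0.13194738  0.097     ] knobtop [0.64525926 0.00308387 0.117     ] hinge [0.58904745 0.08874898 0.085     ]
```

```bash
cat > plan.py <<'E'
from h import *
from scipy.spatial.transform import Rotation as Ro
def Rdown(ang,tilt=0):
    """tool x horizontal at world angle ang(deg); fingers lean forward by tilt (deg) toward world direction ang+90 """
    a=np.radians(ang);x=np.array([np.cos(a),np.sin(a),0]);f=np.array([-np.sin(a),np.cos(a),0])
    t=np.radians(tilt);z=np.sin(t)*f+np.array([0,0,-np.cos(t)]);return np.c_[x,np.cross(z,x),z]
def plan(wps,grip,dec=1):
    """wps: list of (pos,R,nrows) ; prints rows"""
    o=r.get_obs();p=np.array(o["tool_pos"]);R=np.array(o["tool_rot"]);rows=[]
    for q,Q,n in wps:
        q=np.array(q,float)
        for k in range(n,0,-1):
            rv=Ro.from_matrix(R.T@Q).as_rotvec()/k
            d=R.T@(q-p)/k*1000
            rv=np.round(rv,3);d=np.round(d,dec)
            rows.append([*rv,*d,grip]);p=p+R@d/1000;R=R@Ro.from_rotvec(rv).as_matrix()
    print("max",np.abs(np.array(rows)).max(0).round(3))
    for i in range(0,len(rows),10):print("[["+",".join("["+",".join(f"{v:g}" for v in w)+"]" for w in rows[i:i+10])+"]]")
def st():
    o=r.get_obs();print("t",round(o["clock"],2),"p",np.round(o["tool_pos"],4),"w",round(o["width"],4),"F",np.round(o["wrist_force"],1),"j",np.round(o["joint_pos"],1));print(np.round(o["tool_rot"],3).tolist())
E
python3 - <<'E'
from plan import *
c=r.read_camera("top")
for n,u,v,z in (("purple",388,227,.11),("turq",341,263,.11),("bigmint",386,131,.13),("jar",313,118,.15)):print(n,ray(c,u,v,z).round(3))
plan([((.52,.05,.30),Rdown(-8),20)],40)
E
```

```text
purple [ 0.467 -0.305  0.11 ]
turq [ 0.358 -0.162  0.11 ]
bigmint [ 0.762 -0.302  0.13 ]
jar [ 0.793 -0.076  0.15 ]
max [ 0.     0.     0.059 28.4   38.4    2.6   40.   ]
[[[-0,0,-0.059,-28.4,-25.8,-2.6,40],[-0,0,-0.059,-26.9,-27.4,-2.6,40],[-0,0,-0.059,-25.2,-29,-2.6,40],[-0,0,-0.059,-23.5,-30.4,-2.6,40],[-0,0,-0.059,-21.6,-31.7,-2.6,40],[-0,0,-0.059,-19.7,-33,-2.6,40],[-0,0,-0.059,-17.7,-34.1,-2.6,40],[-0,0,-0.059,-15.7,-35,-2.6,40],[-0,0,-0.059,-13.6,-35.9,-2.6,40],[-0,0,-0.059,-11.5,-36.7,-2.6,40]]]
[[[-0,0,-0.059,-9.3,-37.3,-2.6,40],[-0,0,-0.059,-7.1,-37.7,-2.6,40],[-0,0,-0.059,-4.8,-38.1,-2.6,40],[-0,0,-0.059,-2.6,-38.3,-2.6,40],[-0,0,-0.059,-0.3,-38.4,-2.5,40],[-0,0,-0.059,2,-38.3,-2.6,40],[-0,0,-0.059,4.2,-38.2,-2.5,40],[-0,0,-0.059,6.5,-37.9,-2.6,40],[-0,0,-0.059,8.7,-37.4,-2.5,40],[-0,0,-0.058,10.8,-36.8,-2.6,40]]]
```

Call:
jog_arm:
  commands:
    - [[0,0,-0.059,-28.5,-26,-2.5,40],[0,0,-0.059,-27,-27.5,-2.5,40],[0,0,-0.059,-25,-29,-2.5,40],[0,0,-0.059,-23.5,-30.5,-2.5,40],[0,0,-0.059,-21.5,-31.5,-2.5,40],[0,0,-0.059,-19.5,-33,-2.5,40],[0,0,-0.059,-17.5,-34,-2.5,40],[0,0,-0.059,-15.5,-35,-2.5,40],[0,0,-0.059,-13.5,-36,-2.5,40],[0,0,-0.059,-11.5,-36.5,-2.5,40]]
  grip_force: 20

```text
clock: 1.23
tool_pos: [0.3406, -0.2799, 0.2719]
tool_rot: [[0.756, -0.655, 0.001], [-0.655, -0.756, -0.001], [0.001, -0.0, -1.0]]
wrist_force: [0.7, -0.2, 0.0]
width: 0.0397
```

Run:
```python
from plan import *
st();plan([((.52,.05,.30),Rdown(-8),13)],40)
```

```text
t 1.23 p [ 0.3406 -0.2799  0.2719] w 0.0397 F [ 0.7 -0.2  0. ] j [-54.2 -16.9 117.1   0.   79.7 -13.3]
[[0.756, -0.655, 0.001], [-0.655, -0.756, -0.001], [0.001, -0.0, -1.0]]
max [0.00e+00 1.00e-03 4.50e-02 9.00e+00 2.89e+01 2.20e+00 4.00e+01]
[[[0,-0,-0.044,-6.2,-28.2,-2.2,40],[0,-0,-0.044,-4.9,-28.5,-2.2,40],[0,-0,-0.044,-3.7,-28.6,-2.2,40],[0,-0,-0.044,-2.4,-28.8,-2.1,40],[0,-0,-0.044,-1.2,-28.9,-2.2,40],[0,-0,-0.044,0.1,-28.9,-2.1,40],[0,-0,-0.044,1.4,-28.8,-2.2,40],[0,-0,-0.044,2.6,-28.8,-2.1,40],[0,-0,-0.045,3.9,-28.6,-2.2,40],[0,-0,-0.044,5.2,-28.4,-2.1,40]]]
[[[0,-0,-0.045,6.4,-28.2,-2.2,40],[0,-0,-0.044,7.7,-27.8,-2.1,40],[0,-0.001,-0.045,9,-27.5,-2.2,40]]]
```

Tracking is exact. I continue in 10 rows.

Call:
jog_arm:
  commands:
    - [[0,0,-0.058,-8,-36.5,-3,40],[0,0,-0.058,-6,-37,-3,40],[0,0,-0.058,-4,-37,-3,40],[0,0,-0.058,-2,-37.5,-3,40],[0,0,-0.058,0,-37.5,-3,40],[0,0,-0.058,2,-37.5,-3,40],[0,0,-0.058,4,-37.5,-3,40],[0,0,-0.058,6.5,-37,-3,40],[0,0,-0.058,8.5,-37,-2,40],[0,0,-0.058,10.5,-36,-2,40]]

```text
clock: 2.07
tool_pos: [0.5157, 0.0741, 0.3049]
tool_rot: [[0.994, -0.105, 0.011], [-0.105, -0.995, -0.006], [0.012, 0.005, -1.0]]
wrist_force: [0.7, -0.2, 0.1]
width: 0.0398
```

Run:
```python
from plan import *
st()
c=r.read_camera("wrist");cv2.imwrite("pics/w1.png",c["img"][:,:,::-1]);np.savez("w1.npz",**c)
```

```text
t 2.07 p [0.5157 0.0741 0.3049] w 0.0398 F [ 0.7 -0.2  0.1] j [ -4.2  -6.4 104.8  -0.3  80.9   1.9]
[[0.994, -0.105, 0.011], [-0.105, -0.995, -0.006], [0.012, 0.005, -1.0]]
```

View pics/w1.png

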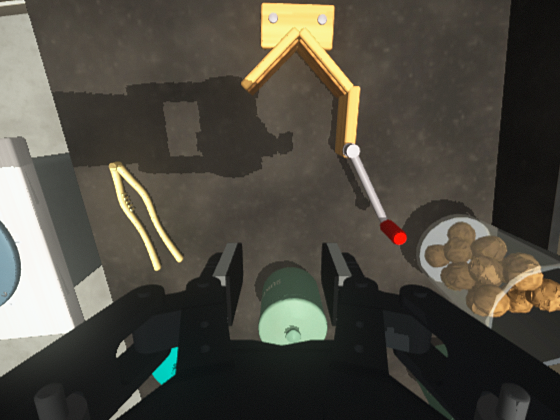

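The wrist view shows the V (apex near (299,38)), the hinge cap (353,151), the red knob (400,239) and the mint canister at (290,310). I zoom in on the dock.

Run:
```python
from h import *
c=dict(np.load("w1.npz"));crop(c,235,0,435,150,4,"pics/w1a.png");crop(c,235,130,435,280,4,"pics/w1b.png");crop(c,230,250,350,350,6,"pics/w1c.png")
```

```text
(no output)
```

View pics/w1a.png

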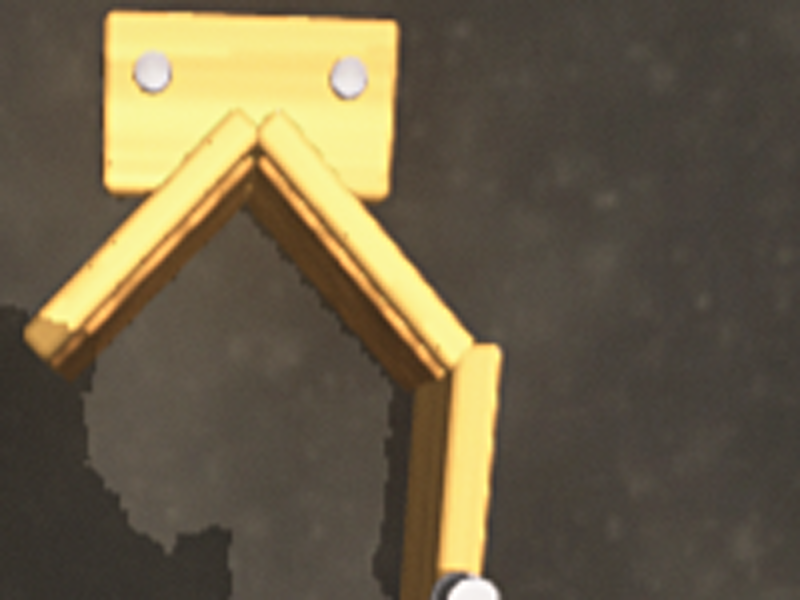

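View pics/w1b.png

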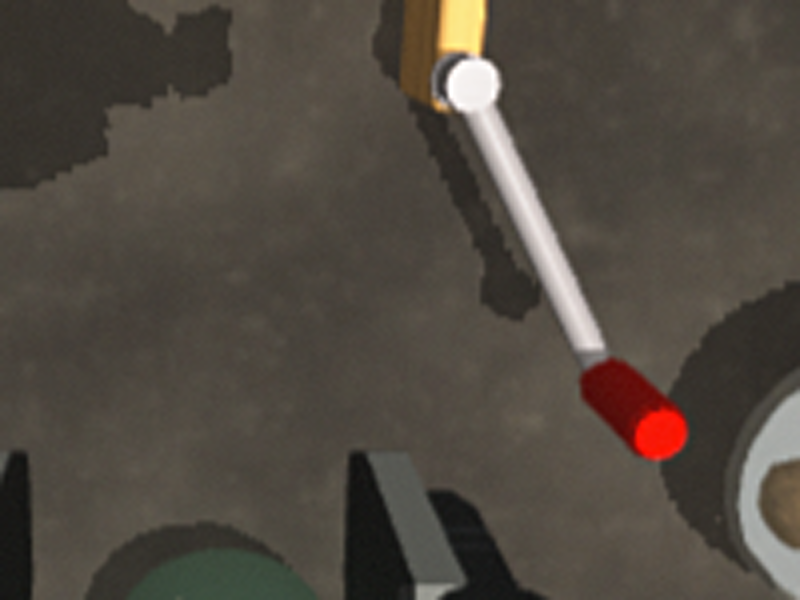

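View pics/w1c.png

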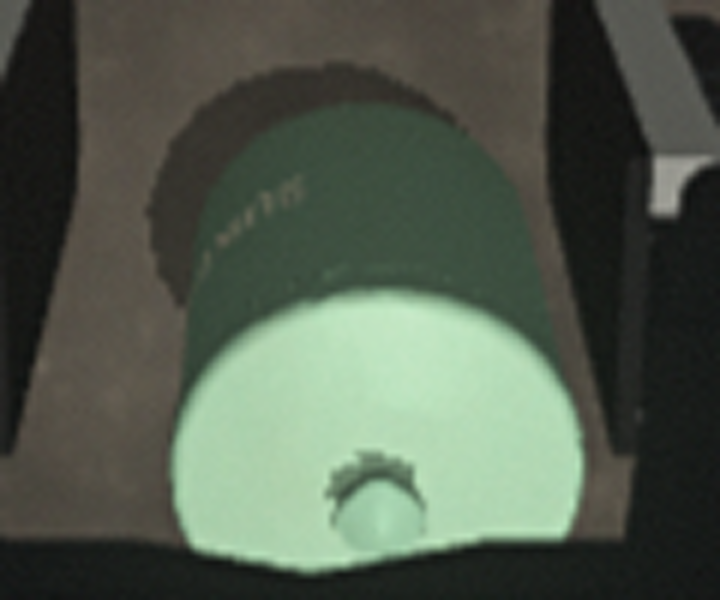

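Run:
```python
from h import *
c=dict(np.load("w1.npz"))
A=lambda u,v,z:ray(c,235+(u-1.5)/4,(v-1.5)/4,z)
B=lambda u,v,z:ray(c,235+(u-1.5)/4,130+(v-1.5)/4,z)
C=lambda u,v,z:ray(c,230+(u-2.5)/6,250+(v-2.5)/6,z)
P=dict(apex0=A(247,203,0),apexT=A(257,162,.06),Lend=A(56,368,.06),Rend=A(437,379,.06),screwL=A(153,72,.02),screwR=A(349,78,.02),
chk_in_back=A(415,388,0),chk_in_front=B(403,95,0),hinge=B(472,84,.083),knobtop=B(661,433,.117),canknob=C(377,510,.110),lidL=C(172,468,.09),lidR=C(584,465,.09))
for k,v in P.items():print(k,v.round(4))
# rigid fit of dock: known dock-frame xy
D=dict(apex0=(.064,0),apexT=(.064,0),Lend=(.0074,.0566),Rend=(.0074,-.0566),hinge=(-.055,-.066),chk_in_front=(-.065,-.059))
X=np.array([D[k] for k in D]);Y=np.array([P[k][:2] for k in D])
xm,ym=X.mean(0),Y.mean(0);U,S,V=np.linalg.svd((X-xm).T@(Y-ym));R=(U@V).T
t=ym-R@xm;print("angle",np.degrees(np.arctan2(R[1,0],R[0,0])),"origin",t);print({k:((R@X[i]+t-Y[i])*1000).round(1).tolist() for i,k in enumerate(D)})
k=P['knobtop'][:2]-P['hinge'][:2];print(np.hypot(*k),"bar world ang",np.degrees(np.arctan2(k[1],k[0])))
s=P['screwL']-P['screwR'];print("screw line -> dock x ang",np.degrees(np.arctan2(s[1],s[0]))-90)
```

```text
apex0 [0.5545 0.2265 0.    ]
apexT [0.5536 0.2246 0.06  ]
Lend [0.4911 0.1773 0.06  ]
Rend [0.6004 0.1629 0.06  ]
screwL [0.5281 0.261  0.02  ]
screwR [0.5867 0.2535 0.02  ]
chk_in_back [0.6057 0.1643 0.    ]
chk_in_front [0.5974 0.0889 0.    ]
hinge [0.6025 0.1    0.083 ]
knobtop [0.6433 0.0018 0.117 ]
canknob [ 0.5114 -0.117   0.11  ]
lidL [ 0.467  -0.1171  0.09  ]
lidR [ 0.5573 -0.1267  0.09  ]
angle 82.55286942335096 origin [0.54544528 0.16228942]
{'apex0': [-0.8, -0.7], 'apexT': [0.2, 1.2], 'Lend': [-0.9, -0.3], 'Rend': [2.1, -0.6], 'hinge': [1.3, -0.8], 'chk_in_front': [-1.9, 1.2]}
0.10630073436240689 bar world ang -67.45006697893247
screw line -> dock x ang 82.64680395917932
```

Run:
```python
from plan import *
plan([((.5046,-.1826,.20),Rdown(-7,15),10)],40)
```

```text
max [2.70e-02 2.00e-03 3.00e-03 1.80e+00 2.79e+01 1.06e+01 4.00e+01]
[[[0.026,-0.001,0.003,1.1,26.2,10.6,40],[0.026,-0.001,0.003,1.2,26.4,9.9,40],[0.026,-0.001,0.003,1.3,26.7,9.2,40],[0.026,-0.001,0.002,1.4,26.9,8.5,40],[0.026,-0.001,0.003,1.5,27.1,7.8,40],[0.026,-0.001,0.002,1.6,27.3,7.1,40],[0.026,-0.001,0.003,1.6,27.5,6.3,40],[0.027,-0.001,0.002,1.7,27.6,5.6,40],[0.026,-0.001,0.003,1.8,27.7,4.9,40],[0.027,-0.002,0.002,1.8,27.9,4.1,40]]]
```

Call:
jog_arm:
  commands:
    - [[0.026,-0.001,0.003,1,26,10.5,40],[0.026,-0.001,0.003,1,26.5,10,40],[0.026,-0.001,0.003,1.5,26.5,9,40],[0.026,-0.001,0.003,1.5,27,8.5,40],[0.026,-0.001,0.003,1.5,27,8,40],[0.026,-0.001,0.003,1.5,27.5,7,40],[0.026,-0.001,0.003,1.5,27.5,6.5,40],[0.026,-0.001,0.003,1.5,27.5,5.5,40],[0.026,-0.001,0.003,2,27.5,5,40],[0.027,-0.001,0.003,2,28,4,40]]

```text
clock: 2.95
tool_pos: [0.5114, -0.1824, 0.2005]
tool_rot: [[0.994, -0.097, 0.042], [-0.105, -0.958, 0.266], [0.014, -0.269, -0.963]]
wrist_force: [0.5, 0.0, -0.6]
width: 0.0401
```

Run:
```python
from plan import *
st();plan([((.5046,-.1826,.048),Rdown(-7,15),8)],40)
c=r.read_camera("wrist");cv2.imwrite("pics/w2.png",c["img"][:,:,::-1])
```

```text
t 2.95 p [ 0.5114 -0.1824  0.2005] w 0.0401 F [ 0.5  0.  -0.6] j [-37.7   5.2 105.5  14.   77.4 -35.9]
[[0.994, -0.097, 0.042], [-0.105, -0.958, 0.266], [0.014, -0.269, -0.963]]
max [2.00e-03 2.00e-03 3.00e-03 1.10e+00 5.20e+00 1.84e+01 4.00e+01]
[[[-0.001,-0.001,0.003,-1.1,5.2,18.3,40],[-0.001,-0.001,0.002,-1.1,5.2,18.3,40],[-0.002,-0.001,0.003,-1.1,5.2,18.3,40],[-0.001,-0.001,0.002,-1,5.2,18.3,40],[-0.002,-0.001,0.003,-1,5.2,18.4,40],[-0.001,-0.001,0.002,-0.9,5.1,18.4,40],[-0.002,-0.002,0.003,-0.9,5.1,18.4,40],[-0.001,-0.001,0.002,-0.9,5.1,18.3,40]]]
```

View pics/w2.png

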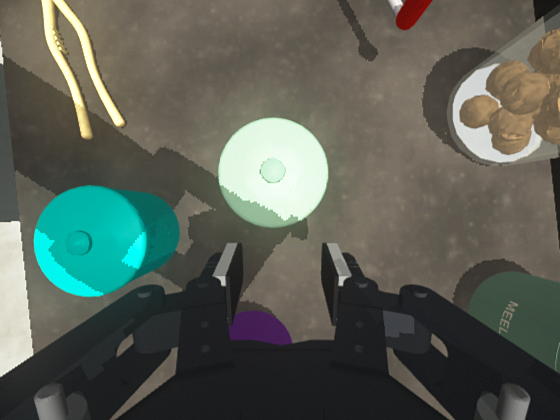

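Run:
```python
from h import *
c=r.read_camera("wrist")
print("lid",ray(c,273.3,172.5,.097).round(4),"edges",ray(c,218.5,172,.097).round(4),ray(c,328,172,.097).round(4),"knob",ray(c,272,170,.11).round(4))
print("purple far(+y) edge",ray(c,258,310,.09).round(4), proj(c,(.467,-.305,.11)))
```

```text
lid [ 0.511  -0.1286  0.097 ] edges [ 0.4677 -0.1235  0.097 ] [ 0.5545 -0.133   0.097 ] knob [ 0.5103 -0.1282  0.11  ]
purple far(+y) edge [ 0.4862 -0.2385  0.09  ] [240.48320839 409.98683524]
```

Call:
jog_arm:
  commands:
    - [[-0.001,-0.001,0.002,-1,5.5,18.5,40],[-0.001,-0.001,0.002,-1,5.5,18.5,40],[-0.001,-0.001,0.002,-1,5.5,18.5,40],[-0.001,-0.001,0.002,-1,5.5,18.5,40],[-0.001,-0.001,0.002,-1,5.5,18.5,40],[-0.001,-0.001,0.002,-1,5.5,18.5,40],[-0.001,-0.001,0.002,-1,5,18,40],[-0.001,-0.001,0.002,-1,5,18,40],[0,0,0,0,0,0,40],[0,0,0,0,0,0,40]]

```text
clock: 3.88
tool_pos: [0.5066, -0.1853, 0.0447]
tool_rot: [[0.992, -0.117, 0.038], [-0.123, -0.959, 0.254], [0.006, -0.256, -0.967]]
wrist_force: [0.0, 0.1, 0.6]
width: 0.0397
```

Run:
```python
from plan import *
st()
c=r.read_camera("wrist");cv2.imwrite("pics/w3.png",c["img"][:,:,::-1]);s=r.read_camera("scene");crop(s,240,140,500,300,3,"pics/s3.png")
```

```text
t 3.88 p [ 0.5066 -0.1853  0.0447] w 0.0397 F [0.  0.1 0.6] j [-38.   18.3 109.1  14.8  60.9 -39.1]
[[0.992, -0.117, 0.038], [-0.123, -0.959, 0.254], [0.006, -0.256, -0.967]]
```

View pics/w3.png

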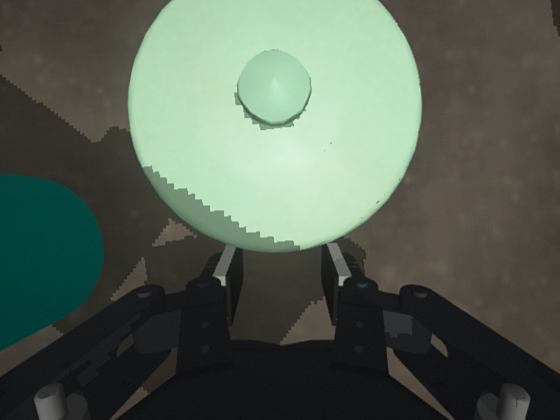

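View pics/s3.png

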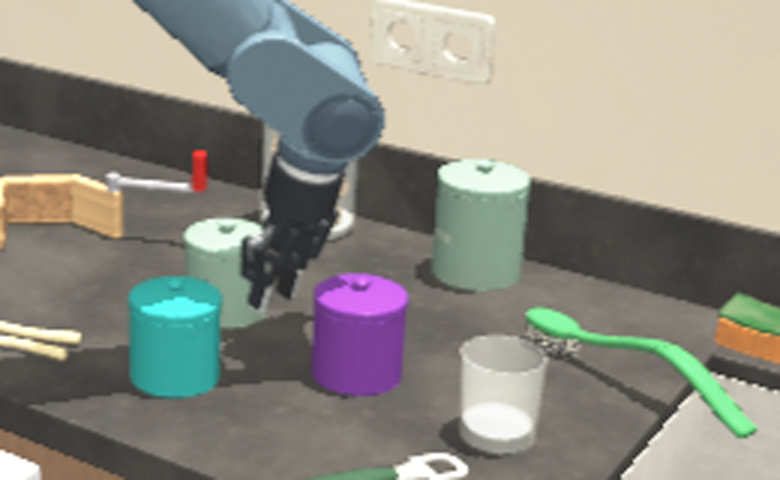

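Call:
jog_arm:
  commands:
    - [[0,0,0,-1.2,0,0,40],[0,0,0,-1.2,-2,0.5,40],[0,0,0,0,-2,0.5,40],[0,0,0,0,-3,0.8,40],[0,0,0,0,-4,1,40],[0,0,0,0,-6,1.6,40],[0,0,0,0,-8,2.1,40],[0,0,0,0,-8,2.1,40],[0,0,0,0,-8,2.1,40],[0,0,0,0,-8,2.1,40]]

```text
clock: 4.82
tool_pos: [0.5141, -0.1352, 0.0508]
tool_rot: [[0.992, -0.115, 0.047], [-0.124, -0.962, 0.242], [0.018, -0.246, -0.969]]
wrist_force: [-1.3, -1.9, -1.1]
width: 0.0399
```

Run:
```python
from plan import *
st()
c=r.read_camera("wrist");cv2.imwrite("pics/w4.png",c["img"][:,:,::-1])
```

```text
t 4.82 p [ 0.5141 -0.1352  0.0508] w 0.0399 F [-1.3 -1.9 -1.1] j [-33.   15.7 111.5  15.4  59.1 -34.8]
[[0.992, -0.115, 0.047], [-0.124, -0.962, 0.242], [0.018, -0.246, -0.969]]
```

View pics/w4.png

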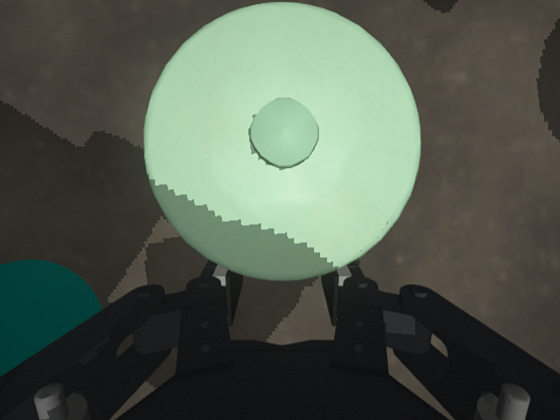

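Run:
```python
from plan import *
o=r.get_obs();p=o["tool_pos"]
c=r.read_camera("wrist")
l=ray(c,283,140.5,.097);print("lid",l.round(4),"knob",ray(c,284,131,.11).round(4),"dist",np.hypot(*(l-p)[:2]))
u=np.array([.54545,.1623])-l[:2];print("to go",np.hypot(*u),"ang",np.degrees(np.arctan2(u[1],u[0])))
u/=np.hypot(*u)
q=np.r_[p[:2]+u*.10,.046]
plan([(q,Rdown(-7.3,15),10)],40)
```

```text
lid [ 0.5196 -0.082   0.097 ] knob [ 0.5196 -0.082   0.11  ] dist 0.05174097364396533
to go 0.2456390899948684 ang 83.9645068918236
max [2.0e-03 2.0e-03 1.0e-03 2.0e-01 9.7e+00 3.0e+00 4.0e+01]
[[[0.001,-0.001,0.001,-0.2,-9.6,2.9,40],[0.001,-0.002,0.001,-0.2,-9.6,2.9,40],[0.001,-0.001,0.001,-0.2,-9.6,3,40],[0.001,-0.002,0.001,-0.2,-9.6,3,40],[0.001,-0.001,0.001,-0.2,-9.6,3,40],[0.001,-0.002,0.001,-0.2,-9.6,3,40],[0.001,-0.001,0.001,-0.2,-9.6,3,40],[0.001,-0.002,0.001,-0.2,-9.7,3,40],[0.002,-0.001,0,-0.2,-9.6,3,40],[0.001,-0.002,0.001,-0.2,-9.7,3,40]]]
```

Call:
jog_arm:
  commands:
    - [[0.001,-0.002,0.001,-0.2,-9.5,3.3,40],[0.001,-0.002,0.001,-0.2,-10,3.3,40],[0.001,-0.002,0.001,-0.2,-10,3.3,40],[0.001,-0.002,0.001,-0.2,-10,3.3,40],[0.001,-0.002,0.001,-0.2,-10,3.3,40],[0.001,-0.002,0.001,-0.2,-10,3.3,40],[0.001,-0.002,0.001,-0.2,-10,3.3,40],[0.001,-0.002,0.001,-0.2,-10,3.3,40],[0.001,-0.002,0.001,-0.2,-10,3.3,40],[0.001,-0.002,0.001,-0.2,-10,3.3,40]]

```text
clock: 5.75
tool_pos: [0.5333, -0.032, 0.0502]
tool_rot: [[0.992, -0.123, 0.043], [-0.129, -0.962, 0.24], [0.012, -0.243, -0.97]]
wrist_force: [-1.1, -5.2, 3.3]
width: 0.0399
```

```bash
cat >> plan.py <<'E'
def look(name,z=.097):
    st();c=r.read_camera("wrist");cv2.imwrite(name,c["img"][:,:,::-1])
    h=cv2.cvtColor(c["img"],cv2.COLOR_RGB2HSV);m=cv2.inRange(h,(55,25,80),(85,140,255))
    b,l=blobs(m,3000)
    for s,ce in b:print(s,ce)
    return c
E
python3 - <<'E'
from plan import *
look("pics/w5.png")
E
```

```text
t 5.75 p [ 0.5333 -0.032   0.0502] w 0.0399 F [-1.1 -5.2  3.3] j [-21.9  14.9 112.6  16.6  56.5 -24.2]
[[0.992, -0.123, 0.043], [-0.129, -0.962, 0.24], [0.012, -0.243, -0.97]]
[141, 1, 281, 281, 61687] [281.11, 141.25]
```

View pics/w5.png

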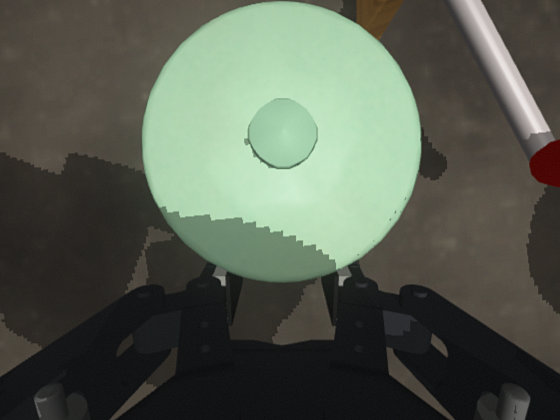

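Call:
jog_arm:
  commands:
    - [[0.001,-0.001,0,-2.5,-9,3,40],[0.001,-0.001,0,-2.5,-9,3,40],[0.001,-0.001,0,-2.5,-9,3,40],[0.001,-0.001,0,-2.5,-9,3,40],[0.001,-0.001,0,-2.5,-9,3,40],[0.001,-0.001,0,-2,-6,2,40],[0,0,0,0,0,0,40],[0,0,0,0,0,0,40],[0,0,0,0,0,0,40],[0,0,0,0,0,0,40]]

```text
clock: 6.63
tool_pos: [0.53, 0.0258, 0.0491]
tool_rot: [[0.991, -0.121, 0.048], [-0.129, -0.962, 0.242], [0.017, -0.246, -0.969]]
wrist_force: [1.7, -0.9, 2.2]
width: 0.0399
```

```bash
cat >> plan.py <<'E'
O=np.array([.54545,.1623]);A=np.radians(82.6);XD=np.array([np.cos(A),np.sin(A)]);YD=np.array([-XD[1],XD[0]])
def dk(p):d=np.asarray(p)[:2]-O;return np.round([d@XD*1000,d@YD*1000],1)
E
python3 - <<'E'
from plan import *
c=look("pics/w6.png")
print("tcp dock",dk(r.get_obs()["tool_pos"]))
s=blobs(mask(c,(55,25,80),(85,140,255)),3000)[0][0][0]
u,v=s[0]+s[2]/2,s[1]+s[3]/2
print(u,v,"can dock",dk(ray(c,u,v,.097)))
E
```

```text
t 6.63 p [0.53   0.0258 0.0491] w 0.0399 F [ 1.7 -0.9  2.2] j [-16.   13.7 114.3  17.6  54.5 -19.3]
[[0.991, -0.121, 0.048], [-0.129, -0.962, 0.242], [0.017, -0.246, -0.969]]
[143, 0, 282, 282, 62678] [283.32, 139.69]
tcp dock [-137.4   -2.3]
284.0 141.0 can dock [-86.  -2.]
```

View pics/w6.png

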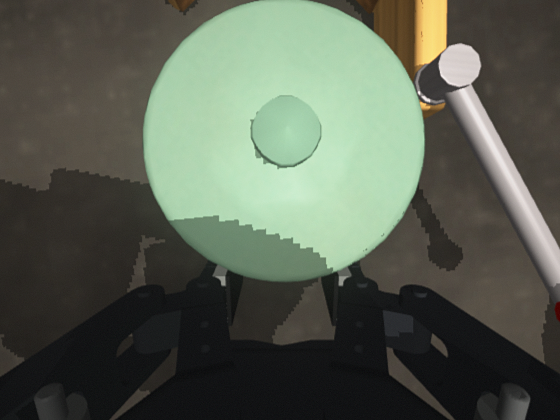

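Call:
jog_arm:
  commands:
    - [[0,0,0,-0.8,-6.5,1.9,40],[0,0,0,-0.8,-7,2,40],[0,0,0,-0.8,-7,2,40],[0,0,0,-0.8,-7,2,40],[0,0,0,-0.8,-7,2,40],[0,0,0,-0.8,-7,2,40],[0,0,0,-0.8,-7,2,40],[0,0,0,-0.8,-7,2,40],[0,0,0,-0.5,-5,1.5,40],[0,0,0,0,0,0,40]]

```text
clock: 7.52
tool_pos: [0.5341, 0.0842, 0.0488]
tool_rot: [[0.991, -0.124, 0.052], [-0.133, -0.963, 0.233], [0.021, -0.238, -0.971]]
wrist_force: [1.0, -0.9, 0.7]
width: 0.0398
```

Run:
```python
from plan import *
c=look("pics/w7.png")
print("tcp dock",dk(r.get_obs()["tool_pos"]))
s=blobs(mask(c,(55,25,80),(85,140,255)),3000)[0][0][0]
u,v=s[0]+s[2]/2,s[1]+s[3]/2
print(u,v,"can dock",dk(ray(c,u,v,.097)))
```

```text
t 7.52 p [0.5341 0.0842 0.0488] w 0.0398 F [ 1.  -0.9  0.7] j [ -9.3  14.1 113.8  17.5  52.6 -12.5]
[[0.991, -0.124, 0.052], [-0.133, -0.963, 0.233], [0.021, -0.238, -0.971]]
[141, 0, 285, 283, 63383] [283.1, 140.04]
tcp dock [-79.    1.4]
283.5 141.5 can dock [-27.4   1.7]
```

View pics/w7.png

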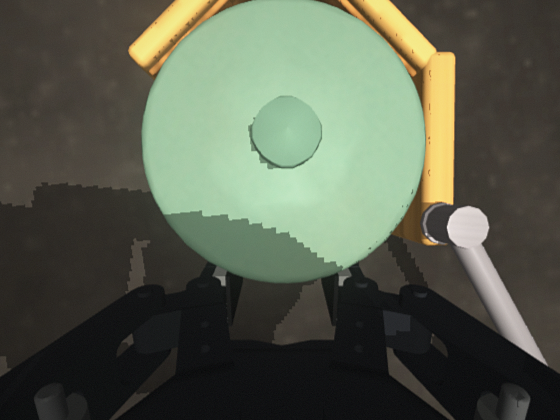

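Call:
jog_arm:
  commands:
    - [[0,0,0,0,-4,1.1,40],[0,0,0,0,-4,1.1,40],[0,0,0,0,-4,1.1,40],[0,0,0,0,-4,1.1,40],[0,0,0,0,-4,1.1,40],[0,0,0,0,-2,0.6,40],[0,0,0,0,-1.5,0.4,40],[0,0,0,0,-1,0.3,40],[0,0,0,0,-1,0.3,40],[0,0,0,0,0,0,40]]

```text
clock: 8.4
tool_pos: [0.5377, 0.108, 0.0481]
tool_rot: [[0.991, -0.124, 0.049], [-0.132, -0.965, 0.228], [0.019, -0.232, -0.972]]
wrist_force: [0.3, -1.9, 2.1]
width: 0.0399
```

```bash
cat > chk.py <<'E'
from plan import *
import sys
c=look(sys.argv[1])
print("tcp dock",dk(r.get_obs()["tool_pos"]))
s=blobs(mask(c,(55,25,80),(85,140,255)),3000)[0][0][0]
u,v=s[0]+s[2]/2,s[1]+s[3]/2
print(u,v,"can dock",dk(ray(c,u,v,.097)))
E
python3 chk.py pics/w8.png
```

```text
t 8.4 p [0.5377 0.108  0.0481] w 0.0399 F [ 0.3 -1.9  2.1] j [ -6.4  14.8 112.9  17.1  52.2  -9.5]
[[0.991, -0.124, 0.049], [-0.132, -0.965, 0.228], [0.019, -0.232, -0.972]]
[139, 0, 287, 285, 64790] [282.25, 140.84]
tcp dock [-54.8   0.8]
282.5 142.5 can dock [-3.5  1.4]
```

View pics/w8.png

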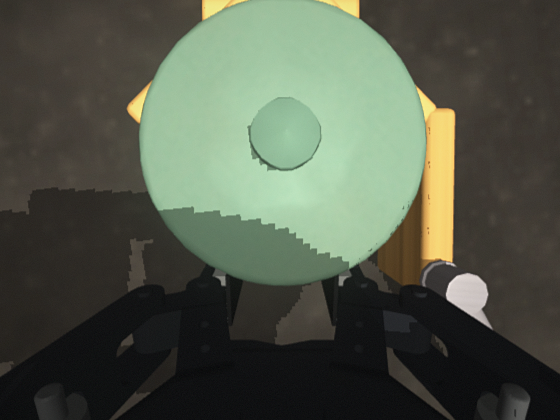

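Call:
jog_arm:
  commands:
    - [[0,0,0,0,-1.5,0.4,40],[0,0,0,0,-1.5,0.4,40],[0,0,0,0,-1.5,0.4,40],[0,0,0,0,-1.5,0.4,40],[0,0,0,0,-1.5,0.4,40],[0,0,0,0,-1.5,0.4,40],[0,0,0,0,-1.5,0.4,40],[0,0,0,0,-1.5,0.4,40],[0,0,0,0,-1.5,0.4,40],[0,0,0,0,-1.5,0.4,40]]

```text
clock: 9.28
tool_pos: [0.5393, 0.1112, 0.0482]
tool_rot: [[0.992, -0.116, 0.043], [-0.122, -0.971, 0.203], [0.018, -0.207, -0.978]]
wrist_force: [-3.1, -10.7, 6.5]
width: 0.0401
```

```bash
python3 chk.py pics/w9.png
```

```text
t 9.28 p [0.5393 0.1112 0.0482] w 0.0401 F [ -3.1 -10.7   6.5] j [ -5.4  15.1 112.3  15.2  52.2  -7.8]
[[0.992, -0.116, 0.043], [-0.122, -0.971, 0.203], [0.018, -0.207, -0.978]]
[137, 0, 290, 291, 66627] [281.6, 143.89]
tcp dock [-51.4  -0.5]
282.0 145.5 can dock [-0.   0.8]
```

Call:
jog_arm:
  commands:
    - [[0,0,0,0,3,-0.6,40],[0,0,0,0,6,-1.2,40],[0,0,0,0,10,-2.1,40],[0,0,0,0,12,-2.5,40],[0,0,0,0,12,-2.5,40],[0,0,0,0,0,-20,40],[0,0,0,0,0,-25,40],[0,0,0,0,0,-30,40],[0,0,0,0,0,-35,40],[0,0,0,0,0,-35,40]]

```text
clock: 10.17
tool_pos: [0.5164, 0.0335, 0.1806]
tool_rot: [[0.992, -0.124, 0.011], [-0.124, -0.969, 0.215], [-0.016, -0.215, -0.977]]
wrist_force: [1.1, -1.0, 0.6]
width: 0.04
```

```bash
python3 chk.py pics/w10.png
python3 - <<'E'
from plan import *
s=r.read_camera("scene");crop(s,210,150,330,240,6,"pics/s10.png")
E
```

```text
t 10.17 p [0.5164 0.0335 0.1806] w 0.04 F [ 1.1 -1.   0.6] j [-14.6   0.4 112.4  12.9  70.2 -12.1]
[[0.992, -0.124, 0.011], [-0.124, -0.969, 0.215], [-0.016, -0.215, -0.977]]
[240, 1, 123, 142, 5670] [289.81, 64.68]
tcp dock [-132.8    7.6]
301.5 72.0 can dock [-8.8  0. ]
```

View pics/w10.png

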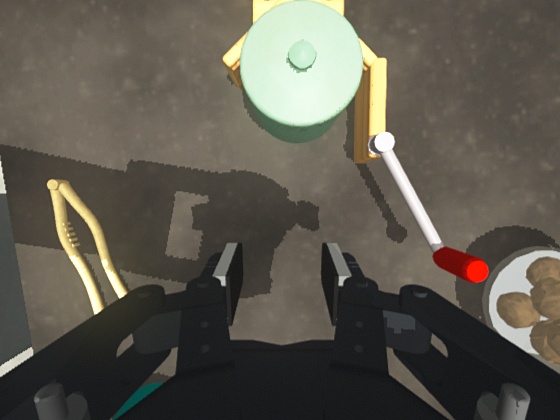

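View pics/s10.png

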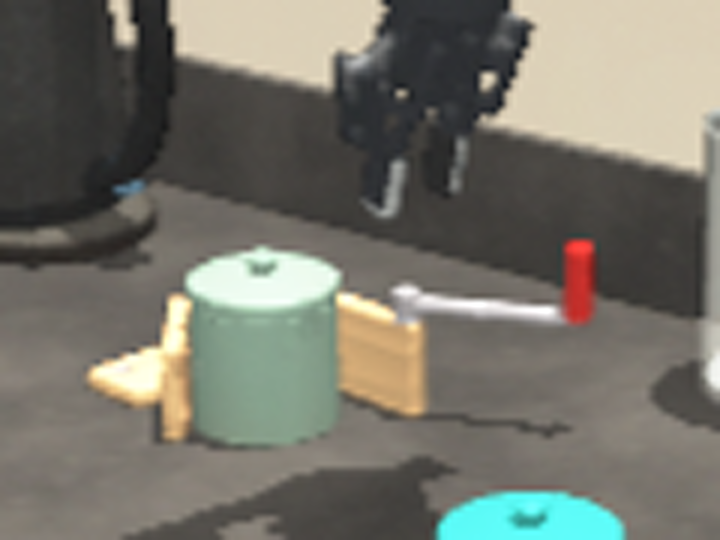

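The canister stands upright in the V, its lid spanning (240–363, 1–126). I check that centre again, then plan the knob grasp.

Run:
```python
from plan import *
c=r.read_camera("wrist")
print("lid",dk(ray(c,301.5,63,.097)),"knob",dk(ray(c,302,50,.110)))
k=ray(c,480,271,.117);h=ray(c,384,143,.083);print("bar knob",k.round(4),"hinge",h.round(4),np.hypot(*(k-h)[:2]))
H=O-.055*XD-.066*YD;print("H model",H.round(4))
d=k[:2]-H;print("ang",np.degrees(np.arctan2(d[1],d[0])),"theta",np.radians((np.degrees(np.arctan2(d[1],d[0]))-172.6)%360))
t=r.read_camera("top");b=blobs(mask(t,(0,180,60),(6,255,255)),5)[0];print(b)
crop(t,190,130,350,230,5,"pics/t10.png")
```

```text
lid [-1.2 -6.3] knob [ 2.3 -5.8]
bar knob [ 0.6551 -0.0032  0.117 ] hinge [0.6103 0.0964 0.083 ] 0.10922294178508866
H model [0.6038 0.0993]
ang -63.42731017476557 theta 2.163731620004014
[]
```

View pics/t10.png

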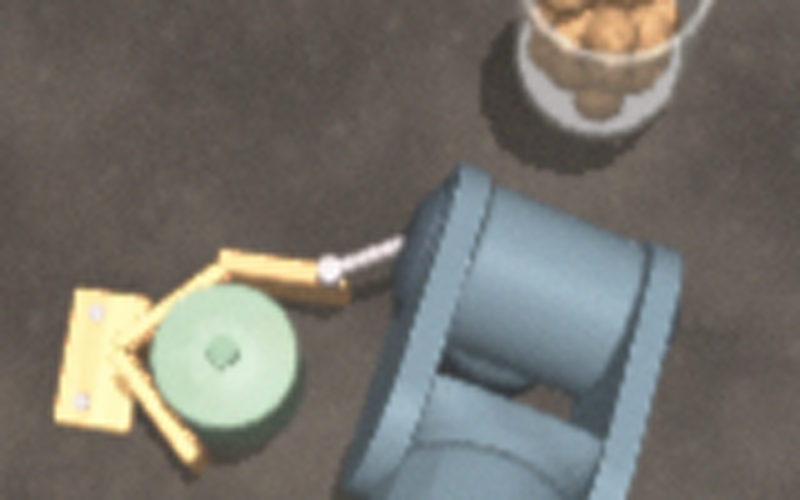

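Run:
```python
from plan import *
plan([((.645,.002,.22),Rdown(77),20)],50)
```

```text
max [1.0e-02 8.0e-03 7.4e-02 6.5e+00 6.5e+00 2.4e+00 5.0e+01]
[[[-0.009,-0.007,-0.073,6.5,0.3,-2.1,50],[-0.009,-0.007,-0.073,6.4,0.8,-2.2,50],[-0.009,-0.008,-0.073,6.3,1.3,-2.2,50],[-0.009,-0.007,-0.073,6.2,1.8,-2.3,50],[-0.009,-0.008,-0.073,6,2.2,-2.3,50],[-0.009,-0.008,-0.073,5.8,2.7,-2.3,50],[-0.009,-0.007,-0.073,5.6,3.1,-2.3,50],[-0.009,-0.008,-0.073,5.3,3.6,-2.3,50],[-0.009,-0.008,-0.073,5.1,4,-2.4,50],[-0.009,-0.007,-0.073,4.7,4.3,-2.3,50]]]
[[[-0.009,-0.008,-0.073,4.4,4.7,-2.3,50],[-0.009,-0.007,-0.073,4,5,-2.3,50],[-0.009,-0.008,-0.073,3.6,5.3,-2.3,50],[-0.009,-0.008,-0.073,3.2,5.6,-2.3,50],[-0.01,-0.007,-0.074,2.8,5.8,-2.3,50],[-0.009,-0.008,-0.073,2.3,6.1,-2.2,50],[-0.01,-0.007,-0.074,1.9,6.2,-2.2,50],[-0.009,-0.008,-0.073,1.4,6.4,-2.2,50],[-0.01,-0.007,-0.074,0.9,6.4,-2.1,50],[-0.009,-0.008,-0.073,0.3,6.5,-2,50]]]
```

Call:
jog_arm:
  commands:
    - [[-0.009,-0.008,-0.073,6.5,0.3,-2,50],[-0.009,-0.008,-0.073,6.4,0.8,-2,50],[-0.009,-0.008,-0.073,6.3,1.3,-2,50],[-0.009,-0.008,-0.073,6.2,1.8,-2,50],[-0.009,-0.008,-0.073,6,2.2,-2,50],[-0.009,-0.008,-0.073,5.8,2.7,-2,50],[-0.009,-0.008,-0.073,5.6,3.1,-2,50],[-0.009,-0.008,-0.073,5.3,3.6,-2,50],[-0.009,-0.008,-0.073,5,4,-2,50],[-0.009,-0.008,-0.073,4.7,4.3,-2,50]]

```text
clock: 11.2
tool_pos: [0.5685, 0.0208, 0.1708]
tool_rot: [[0.8, 0.595, -0.085], [0.601, -0.791, 0.119], [0.003, -0.146, -0.989]]
wrist_force: [0.4, -0.2, -0.0]
width: 0.05
```

Run:
```python
from plan import *
st();plan([((.645,.002,.22),Rdown(77),10)],50)
```

```text
t 11.2 p [0.5685 0.0208 0.1708] w 0.05 F [ 0.4 -0.2 -0. ] j [-11.7  10.8 101.9   5.9  73.6 -50.6]
[[0.8, 0.595, -0.085], [0.601, -0.791, 0.119], [0.003, -0.146, -0.989]]
max [1.4e-02 6.0e-03 7.0e-02 5.0e+00 7.8e+00 5.7e+00 5.0e+01]
[[[-0.014,-0.005,-0.07,5,5.3,-5.7,50],[-0.014,-0.005,-0.07,4.6,5.7,-5.7,50],[-0.014,-0.006,-0.07,4.1,6.1,-5.6,50],[-0.014,-0.005,-0.07,3.7,6.5,-5.6,50],[-0.014,-0.006,-0.07,3.2,6.8,-5.5,50],[-0.014,-0.005,-0.07,2.7,7.1,-5.4,50],[-0.014,-0.006,-0.07,2.1,7.3,-5.3,50],[-0.014,-0.005,-0.069,1.6,7.5,-5.2,50],[-0.014,-0.006,-0.07,1,7.7,-5.2,50],[-0.013,-0.005,-0.069,0.4,7.8,-5,50]]]
```

Call:
jog_arm:
  commands:
    - [[-0.014,-0.005,-0.07,5,5.3,-5.7,50],[-0.014,-0.005,-0.07,4.6,5.7,-5.7,50],[-0.014,-0.006,-0.07,4,6,-5.6,50],[-0.014,-0.005,-0.07,3.7,6.5,-5.6,50],[-0.014,-0.006,-0.07,3.2,6.8,-5.5,50],[-0.014,-0.005,-0.07,2.7,7,-5.4,50],[-0.014,-0.006,-0.07,2,7.3,-5.3,50],[-0.014,-0.005,-0.07,1.6,7.5,-5.2,50],[-0.014,-0.006,-0.07,1,7.7,-5,50],[-0.013,-0.005,-0.07,0.4,7.8,-5,50]]

```text
clock: 12.03
tool_pos: [0.6336, 0.0054, 0.1876]
tool_rot: [[0.183, 0.982, -0.049], [0.983, -0.183, 0.009], [0.0, -0.049, -0.999]]
wrist_force: [0.1, -0.3, 0.6]
width: 0.0499
```

Run:
```python
from plan import *
c=look("pics/w12.png")
b=blobs(mask(c,(0,150,60),(8,255,255))|mask(c,(172,150,60),(180,255,255)),20)[0];print(b)
```

```text
t 12.03 p [0.6336 0.0054 0.1876] w 0.0499 F [ 0.1 -0.3  0.6] j [ -9.8  16.7  92.7   0.1  73.5 -89.2]
[[0.183, 0.982, -0.049], [0.983, -0.183, 0.009], [0.0, -0.049, -0.999]]
[383, 0, 165, 128, 12721] [474.43, 58.34]
[([268, 216, 25, 37, 734], [280.0, 234.57])]
```

View pics/w12.png

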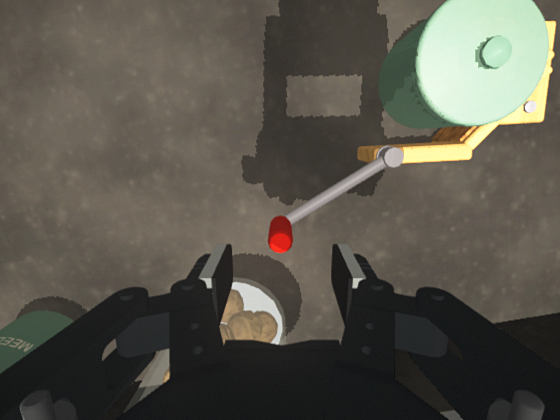

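Run:
```python
from plan import *
c=r.read_camera("wrist")
k=ray(c,280.3,241.5,.117);k2=ray(c,279,225,.085);h=ray(c,393,157,.083);print("knob",k.round(4),k2.round(4),"hinge",h.round(4),np.hypot(*(k-h)[:2]))
H=O-.055*XD-.066*YD
d=(k-h)[:2];a=np.arctan2(d[1],d[0]);kk=H+.105*np.array([np.cos(a),np.sin(a)]);print(np.degrees(a),"theta",(np.degrees(a)-172.6)%360,kk.round(4))
plan([(np.r_[kk,.16],Rdown(77),5),(np.r_[kk,.104],Rdown(77),5)],50)
```

```text
knob [0.6437 0.002  0.117 ] [0.6409 0.0013 0.085 ] hinge [0.6039 0.0974 0.083 ] 0.1033574123209961
-67.36844799513095 theta 120.03155200486907 [0.6442 0.0023]
max [1.00e-02 1.00e-03 8.00e-03 2.00e-01 2.40e+00 1.12e+01 5.00e+01]
[[[-0.01,0,0.008,-0.2,2.4,5.5,50],[-0.01,0,0.008,-0.2,2.3,5.6,50],[-0.009,0,0.007,-0.2,2.3,5.6,50],[-0.01,0,0.008,-0.1,2.2,5.6,50],[-0.009,0.001,0.007,-0.1,2.1,5.6,50],[-0,-0,0,-0,0,11.2,50],[-0,-0,0,-0,0,11.2,50],[-0,-0,0,-0,0,11.2,50],[-0,-0,0,-0,0,11.2,50],[-0,-0,0,-0,0.1,11.2,50]]]
```

Call:
jog_arm:
  commands:
    - [[-0.01,0,0.008,-0.2,2.4,5.5,50],[-0.01,0,0.008,-0.2,2.3,5.5,50],[-0.009,0,0.007,-0.2,2.3,5.5,50],[-0.01,0,0.008,-0.1,2.2,5.5,50],[-0.009,0.001,0.007,-0.1,2,5.5,50],[0,0,0,0,0,6,50],[0,0,0,0,0,6,50],[0,0,0,0,0,6,50],[0,0,0,0,0,4,50],[0,0,0,0,0,0,50]]

```text
clock: 12.97
tool_pos: [0.6394, 0.0029, 0.1252]
tool_rot: [[0.235, 0.972, -0.009], [0.972, -0.235, 0.003], [0.001, -0.01, -1.0]]
wrist_force: [-1.3, 0.9, -0.3]
width: 0.0501
```

Run:
```python
from plan import *
c=look("pics/w13.png")
plan([(np.r_[.6442,.0023,.104],Rdown(77),6)],50)
```

```text
t 12.97 p [0.6394 0.0029 0.1252] w 0.0501 F [-1.3  0.9 -0.3] j [ -9.9  20.4  95.    0.1  65.1 -86.4]
[[0.235, 0.972, -0.009], [0.972, -0.235, 0.003], [0.001, -0.01, -1.0]]
[401, 0, 159, 102, 8433] [452.78, 53.95]
max [2.0e-03 1.0e-03 2.0e-03 1.0e-01 8.0e-01 3.6e+00 5.0e+01]
[[[-0.002,-0,-0.002,0.1,0.8,3.6,50],[-0.001,-0,-0.002,0.1,0.8,3.6,50],[-0.002,-0,-0.002,0.1,0.8,3.6,50],[-0.001,-0,-0.001,0.1,0.8,3.6,50],[-0.002,-0,-0.002,0,0.8,3.5,50],[-0.001,-0.001,-0.001,0.1,0.8,3.6,50]]]
```

View pics/w13.png

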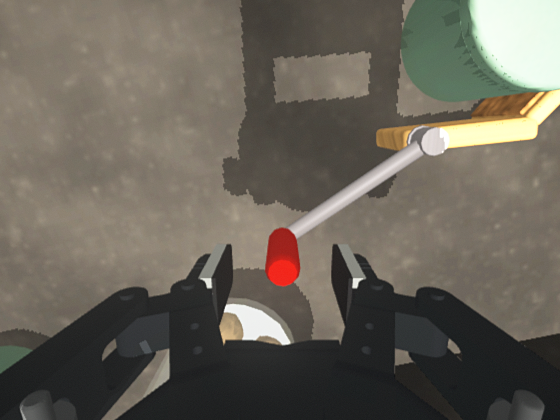

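Call:
jog_arm:
  commands:
    - [[-0.001,0,-0.002,0,1,3.8,50],[-0.001,0,-0.002,0,1,3.8,50],[-0.001,0,-0.002,0,1,3.8,50],[-0.001,0,-0.002,0,1,3.8,50],[-0.001,0,-0.002,0,1,3.8,50],[-0.001,0,-0.002,0,1,3,50],[0,0,0,0,0,0,50],[0,0,0,0,0,0,10],[0,0,0,0,0,0,10],[0,0,0,0,0,0,10]]
  grip_force: 30

```text
clock: 13.85
tool_pos: [0.6471, 0.0013, 0.1027]
tool_rot: [[0.222, 0.975, 0.0], [0.975, -0.222, 0.001], [0.001, 0.0, -1.0]]
wrist_force: [-1.0, 1.0, 0.9]
width: 0.0168
```

Run:
```python
from plan import *
c=look("pics/w14.png")
```

```text
t 13.85 p [0.6471 0.0013 0.1027] w 0.0168 F [-1.   1.   0.9] j [ -9.9  22.8  94.6   0.1  62.6 -87.1]
[[0.222, 0.975, 0.0], [0.975, -0.222, 0.001], [0.001, 0.0, -1.0]]
[418, 0, 142, 88, 9977] [483.74, 42.52]
```

View pics/w14.png

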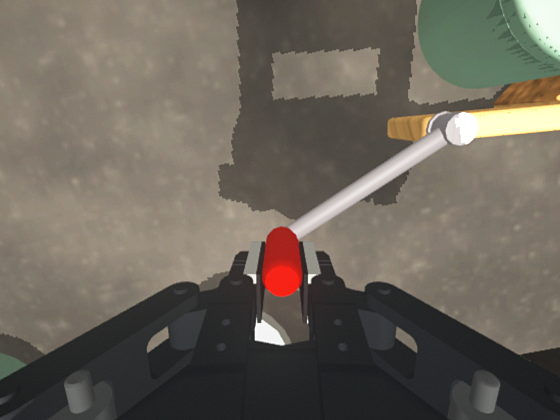

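```bash
cat >> plan.py <<'E'
H=O-.055*XD-.066*YD
def arc(total,n=10,grip=10,rad=.1075,yaw0=144.5):
    o=r.get_obs();p=np.array(o["tool_pos"]);R=np.array(o["tool_rot"])
    a=np.degrees(np.arctan2(*(p[:2]-H)[::-1]));ty=np.degrees(np.arctan2(R[1,0],R[0,0]))
    print("bar ang",a,"theta deg",(a-172.6+40)%360-40,"r",np.hypot(*(p[:2]-H)),"yaw rel",(ty-a)%360)
    w=[]
    for k in range(1,n+1):
        b=np.radians(a-total*k/n);w.append((np.r_[H+rad*np.array([np.cos(b),np.sin(b)]),.103],Rdown(np.degrees(b)+yaw0),1))
    plan(w,grip)
E
python3 - <<'E'
from plan import *
arc(25)
E
```

```text
bar ang -66.12331957724555 theta deg 121.27668042275445 r 0.10710792618713606 yaw rel 143.31274847117913
max [0.0e+00 1.0e-03 4.4e-02 3.0e+00 3.9e+00 3.0e-01 1.0e+01]
[[[0,-0.001,0.023,-3,-3.6,-0.3,10],[0,-0,0.044,-2.7,-3.9,0,10],[0,-0,0.043,-2.6,-3.8,0,10],[0,-0,0.044,-2.7,-3.9,0,10],[0,-0,0.043,-2.6,-3.9,0,10],[0,-0,0.044,-2.6,-3.9,0,10],[0,-0,0.044,-2.7,-3.8,0,10],[0,-0,0.043,-2.6,-3.9,0,10],[0,-0,0.044,-2.7,-3.9,0,10],[0,-0,0.044,-2.6,-3.9,0,10]]]
```

Call:
jog_arm:
  commands:
    - [[0,0,0.044,-2.7,-3.9,0,10],[0,0,0.044,-2.7,-3.9,0,10],[0,0,0.044,-2.7,-3.9,0,10],[0,0,0.044,-2.7,-3.9,0,10],[0,0,0.044,-2.7,-3.9,0,10],[0,0,0.044,-2.7,-3.9,0,10],[0,0,0.044,-2.7,-3.9,0,10],[0,0,0.044,-2.7,-3.9,0,10],[0,0,0.044,-2.7,-3.9,0,10],[0,0,0.044,-2.7,-3.9,0,10]]

```text
clock: 14.73
tool_pos: [0.5991, -0.0078, 0.1028]
tool_rot: [[0.631, 0.776, 0.002], [0.776, -0.631, -0.001], [0.0, 0.002, -1.0]]
wrist_force: [0.2, -0.1, -0.8]
width: 0.0169
```

Run:
```python
from plan import *
c=look("pics/w15.png");arc(30,yaw0=143.3,rad=.1072)
```

```text
t 14.73 p [ 0.5991 -0.0078  0.1028] w 0.0169 F [ 0.2 -0.1 -0.8] j [-11.6  17.1 102.   -0.   60.7 -62.4]
[[0.631, 0.776, 0.002], [0.776, -0.631, -0.001], [0.0, 0.002, -1.0]]
[366, 0, 194, 66, 7255] [436.69, 29.39]
bar ang -92.87046454602594 theta deg 94.52953545397406 r 0.10708575000721549 yaw rel 143.69816357766211
max [2.0e-03 0.0e+00 5.9e-02 3.3e+00 4.6e+00 2.0e-01 1.0e+01]
[[[0.002,-0,0.059,-3.3,-4.5,-0.2,10],[-0,0,0.053,-3.2,-4.6,-0,10],[-0,0,0.052,-3.3,-4.6,-0,10],[-0,0,0.052,-3.2,-4.6,-0,10],[-0,0,0.053,-3.2,-4.6,-0,10],[-0,0,0.052,-3.3,-4.6,-0,10],[-0,0,0.052,-3.2,-4.6,-0,10],[-0,0,0.053,-3.2,-4.5,-0,10],[-0,0,0.052,-3.3,-4.6,-0,10],[-0,0,0.053,-3.2,-4.6,-0,10]]]
```

View pics/w15.png

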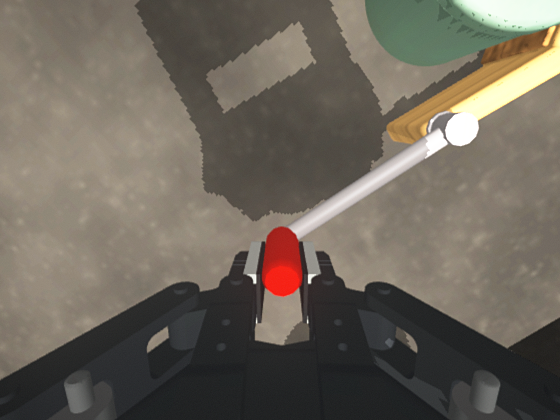

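The bar follows, held fast at (282,270), and the force is near zero. I continue the arc.

Call:
jog_arm:
  commands:
    - [[0,0,0.053,-3.2,-4.6,0,10],[0,0,0.053,-3.2,-4.6,0,10],[0,0,0.053,-3.2,-4.6,0,10],[0,0,0.053,-3.2,-4.6,0,10],[0,0,0.053,-3.2,-4.6,0,10],[0,0,0.053,-3.2,-4.6,0,10],[0,0,0.053,-3.2,-4.6,0,10],[0,0,0.053,-3.2,-4.6,0,10],[0,0,0.053,-3.2,-4.6,0,10],[0,0,0.053,-3.2,-4.6,0,10]]

```text
clock: 15.62
tool_pos: [0.5442, 0.01, 0.1027]
tool_rot: [[0.942, 0.336, 0.002], [0.336, -0.942, -0.002], [0.001, 0.002, -1.0]]
wrist_force: [-0.3, 0.8, -1.3]
width: 0.0169
```

Run:
```python
from plan import *
c=look("pics/w16.png");arc(30,yaw0=143.5,rad=.1072)
```

```text
t 15.62 p [0.5442 0.01   0.1027] w 0.0169 F [-0.3  0.8 -1.3] j [-1.090e+01  1.040e+01  1.101e+02 -1.000e-01  5.930e+01 -3.040e+01]
[[0.942, 0.336, 0.002], [0.336, -0.942, -0.002], [0.001, 0.002, -1.0]]
[294, 0, 206, 75, 6625] [367.58, 35.46]
bar ang -124.19248527673324 theta deg 63.20751472326674 r 0.10728566247137565 yaw rel 143.73830234753314
max [2.0e-03 0.0e+00 5.7e-02 3.3e+00 4.7e+00 3.0e-01 1.0e+01]
[[[0.002,-0,0.057,-3.1,-4.7,-0.3,10],[-0,-0,0.052,-3.2,-4.6,0,10],[-0,-0,0.052,-3.3,-4.5,0,10],[-0,-0,0.053,-3.2,-4.6,0,10],[-0.001,-0,0.052,-3.2,-4.6,0,10],[0,-0,0.052,-3.2,-4.6,0,10],[0,-0,0.053,-3.3,-4.6,0,10],[0,-0,0.052,-3.2,-4.6,0,10],[0,-0,0.052,-3.2,-4.6,0,10],[0,-0,0.053,-3.2,-4.6,0,10]]]
```

Call:
jog_arm:
  commands:
    - [[0,0,0.053,-3.2,-4.6,0,10],[0,0,0.053,-3.2,-4.6,0,10],[0,0,0.053,-3.2,-4.6,0,10],[0,0,0.053,-3.2,-4.6,0,10],[0,0,0.053,-3.2,-4.6,0,10],[0,0,0.053,-3.2,-4.6,0,10],[0,0,0.053,-3.2,-4.6,0,10],[0,0,0.053,-3.2,-4.6,0,10],[0,0,0.053,-3.2,-4.6,0,10],[0,0,0.053,-3.2,-4.6,0,10]]

```text
clock: 16.5
tool_pos: [0.5068, 0.0529, 0.1027]
tool_rot: [[0.981, -0.192, -0.0], [-0.192, -0.981, -0.003], [0.0, 0.003, -1.0]]
wrist_force: [0.6, -0.1, -0.7]
width: 0.0173
```

Run:
```python
from plan import *
c=look("pics/w17.png");arc(25,yaw0=143.5,rad=.1072)
```

```text
t 16.5 p [0.5068 0.0529 0.1027] w 0.0173 F [ 0.6 -0.1 -0.7] j [ -6.7   6.1 115.1  -0.2  58.8   4.4]
[[0.981, -0.192, -0.0], [-0.192, -0.981, -0.003], [0.0, 0.003, -1.0]]
[211, 0, 226, 117, 15929] [321.19, 48.52]
bar ang -154.88454658743188 theta deg 32.51545341256815 r 0.10751870867431025 yaw rel 143.75010306294774
max [2.0e-03 0.0e+00 4.8e-02 2.7e+00 4.0e+00 3.0e-01 1.0e+01]
[[[0.002,-0,0.048,-2.4,-4,-0.3,10],[0,-0,0.044,-2.7,-3.8,0,10],[0,-0,0.043,-2.7,-3.9,0,10],[0,-0,0.044,-2.7,-3.8,0,10],[0,-0,0.044,-2.7,-3.8,0,10],[0,-0,0.043,-2.7,-3.8,0,10],[0,-0,0.044,-2.7,-3.8,0,10],[0,-0,0.043,-2.7,-3.8,0,10],[0,-0,0.044,-2.7,-3.9,0,10],[0,-0,0.044,-2.7,-3.8,0,10]]]
```

View pics/w17.png

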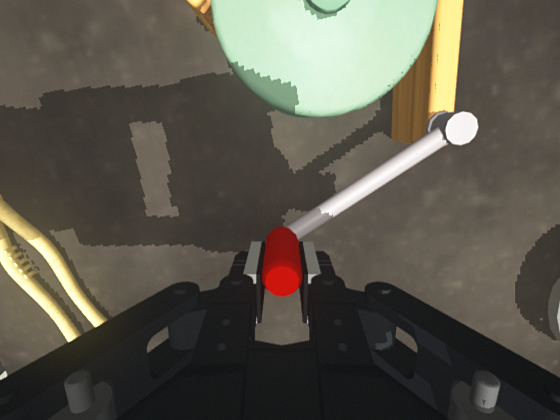

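Call:
jog_arm:
  commands:
    - [[0,0,0.044,-2.7,-3.8,0,10],[0,0,0.044,-2.7,-3.8,0,10],[0,0,0.044,-2.7,-3.8,0,10],[0,0,0.044,-2.7,-3.8,0,10],[0,0,0.044,-2.7,-3.8,0,10],[0,0,0.044,-2.7,-3.8,0,10],[0,0,0.044,-2.7,-3.8,0,10],[0,0,0.044,-2.7,-3.8,0,10],[0,0,0.035,-2,-3,0,10],[0,0,0,0,0,0,10]]

```text
clock: 17.38
tool_pos: [0.4963, 0.0929, 0.1028]
tool_rot: [[0.841, -0.541, -0.004], [-0.541, -0.841, -0.004], [-0.001, 0.006, -1.0]]
wrist_force: [-0.7, 0.6, -1.1]
width: 0.0169
```

Run:
```python
from plan import *
c=look("pics/w18.png");arc(10,yaw0=143.7,rad=.1073)
```

```text
t 17.38 p [0.4963 0.0929 0.1028] w 0.0169 F [-0.7  0.6 -1.1] j [ -2.2   5.6 115.6  -0.3  59.   30.7]
[[0.841, -0.541, -0.004], [-0.541, -0.841, -0.004], [-0.001, 0.006, -1.0]]
[183, 0, 214, 184, 24273] [288.67, 83.69]
bar ang -176.4613050681829 theta deg 10.93869493181711 r 0.10769572389555003 yaw rel 143.73625996209182
max [6.0e-03 1.0e-03 1.8e-02 1.1e+00 1.8e+00 2.0e-01 1.0e+01]
[[[0.006,0.001,0.018,-0.8,-1.8,-0.2,10],[-0,0,0.018,-1.1,-1.5,-0,10],[-0,0,0.017,-1.1,-1.5,-0,10],[-0,0,0.017,-1.1,-1.5,-0,10],[-0,0,0.018,-1.1,-1.5,-0,10],[-0,0,0.017,-1.1,-1.5,-0,10],[-0,0,0.018,-1,-1.6,-0,10],[-0,0,0.017,-1.1,-1.5,-0,10],[-0,0,0.018,-1.1,-1.5,-0,10],[-0,0,0.017,-1.1,-1.5,-0,10]]]
```

View pics/w18.png

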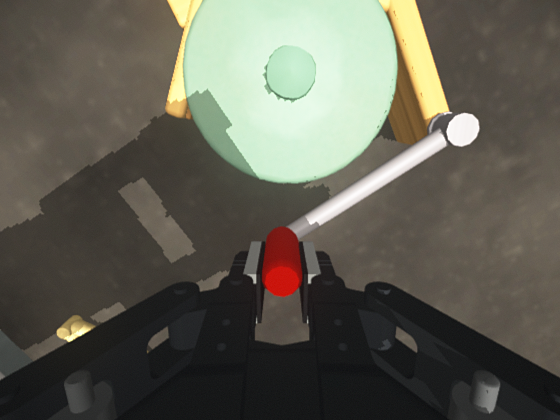

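Call:
jog_arm:
  commands:
    - [[0,0,0.018,-1.1,-1.6,0,10],[0,0,0.018,-1.1,-1.6,0,10],[0,0,0.018,-1.1,-1.6,0,10],[0,0,0.018,-1.1,-1.6,0,10],[0,0,0.018,-1.1,-1.6,0,10],[0,0,0.018,-1.1,-1.6,0,10],[0,0,0.018,-1.1,-1.6,0,10],[0,0,0.018,-1.1,-1.6,0,10],[0,0,0.018,-1.1,-1.6,0,10],[0,0,0.018,-1.1,-1.6,0,10]]

```text
clock: 18.27
tool_pos: [0.4966, 0.1107, 0.1027]
tool_rot: [[0.724, -0.689, -0.008], [-0.689, -0.724, -0.011], [0.001, 0.014, -1.0]]
wrist_force: [-5.0, -14.5, 4.1]
width: 0.0173
```

Run:
```python
from plan import *
c=look("pics/w19.png");arc(4,yaw0=143.7,rad=.1073)
```

```text
t 18.27 p [0.4966 0.1107 0.1027] w 0.0173 F [ -5.  -14.5   4.1] j [ 1.000e-01  6.300e+00  1.148e+02 -7.000e-01  5.930e+01  4.400e+01]
[[0.724, -0.689, -0.008], [-0.689, -0.724, -0.011], [0.001, 0.014, -1.0]]
[176, 0, 209, 212, 30264] [281.39, 105.43]
bar ang 173.9799937731895 theta deg 1.3799937731895113 r 0.10778633738701421 yaw rel 142.4010484344363
max [1.4e-02 1.0e-03 1.6e-02 5.0e-01 9.0e-01 3.0e-01 1.0e+01]
[[[0.014,-0.001,-0.016,-0.1,-0.9,-0.3,10],[0,-0,0.007,-0.4,-0.6,0,10],[0,-0,0.007,-0.5,-0.6,0,10],[0,-0,0.007,-0.4,-0.6,0,10],[0,-0,0.007,-0.4,-0.6,0,10],[0,-0,0.007,-0.5,-0.6,0,10],[0,-0,0.007,-0.4,-0.6,0,10],[0,-0,0.007,-0.5,-0.6,0,10],[0,-0.001,0.007,-0.4,-0.6,0,10],[0,0,0.007,-0.4,-0.6,0,10]]]
```

View pics/w19.png

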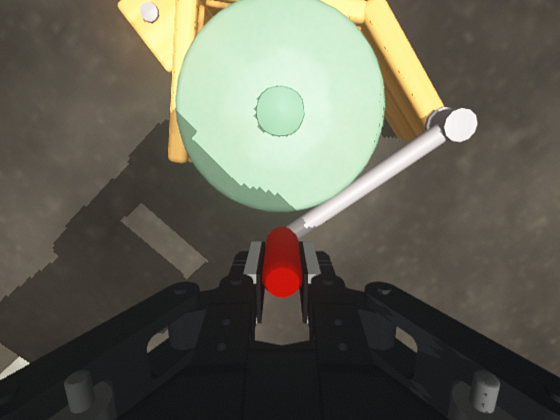

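Call:
jog_arm:
  commands:
    - [[0,0,0,0,0,0,10],[0,0,0,0,0,0,10],[0,0,0,0,0,0,24],[0,0,0,0,0,0,36],[0,0,0,0,0,0,36],[0,0,0,0,0,0,36],[0,0,0,0,0,0,36],[0,0,0,0,0,0,36],[0,0,0,0,0,0,36],[0,0,0,0,0,0,36]]

```text
clock: 19.15
tool_pos: [0.4994, 0.1108, 0.1041]
tool_rot: [[0.721, -0.693, -0.002], [-0.693, -0.721, -0.011], [0.007, 0.009, -1.0]]
wrist_force: [-0.6, -0.8, 0.2]
width: 0.036
```

Run:
```python
from plan import *
c=look("pics/w20.png")
```

```text
t 19.15 p [0.4994 0.1108 0.1041] w 0.036 F [-0.6 -0.8  0.2] j [ 1.000e-01  6.300e+00  1.146e+02 -8.000e-01  5.910e+01  4.430e+01]
[[0.721, -0.693, -0.002], [-0.693, -0.721, -0.011], [0.007, 0.009, -1.0]]
[172, 0, 206, 215, 29670] [276.43, 112.07]
```

View pics/w20.png

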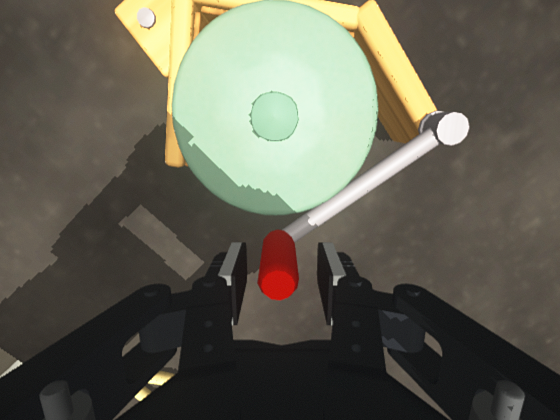

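Call:
jog_arm:
  commands:
    - [[0,0,0,0,0,-8,36],[0,0,0,0,0,-12,36],[0,0,0,0,0,-16,36],[0,0,0,0,0,-20,36],[0,0,0,0,0,-20,36],[0,0,0,0,0,-20,36],[0,0,0,0,5,-20,36],[0,0,0,0,10,-20,36],[0,0,0,0,10,-20,36],[0,0,0,0,0,0,36]]

```text
clock: 20.03
tool_pos: [0.4807, 0.0942, 0.2711]
tool_rot: [[0.722, -0.692, -0.003], [-0.692, -0.722, -0.012], [0.006, 0.01, -1.0]]
wrist_force: [0.7, -0.7, -0.0]
width: 0.0363
```

Run:
```python
from plan import *
c=look("pics/w21.png");np.savez("w21.npz",**c);s=r.read_camera("scene");crop(s,200,140,340,245,5,"pics/s21.png");t=r.read_camera("top");cv2.imwrite("pics/t21.png",t["img"][:,:,::-1])
```

```text
t 20.03 p [0.4807 0.0942 0.2711] w 0.0363 F [ 0.7 -0.7 -0. ] j [ -1.9  -9.  110.7  -0.7  78.5  42.1]
[[0.722, -0.692, -0.003], [-0.692, -0.722, -0.012], [0.006, 0.01, -1.0]]
```

View pics/w21.png

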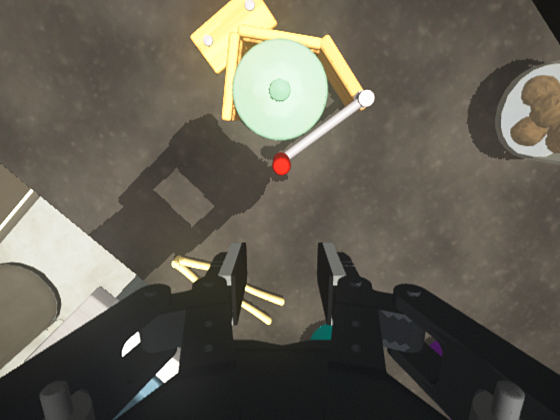

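View pics/s21.png

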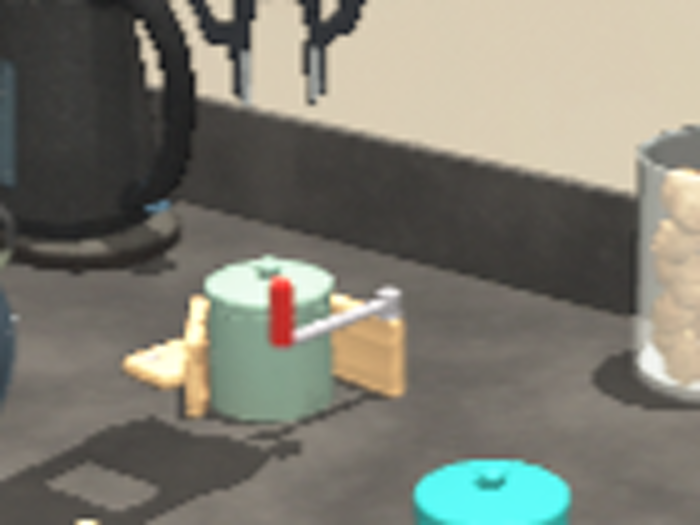

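View pics/t21.png

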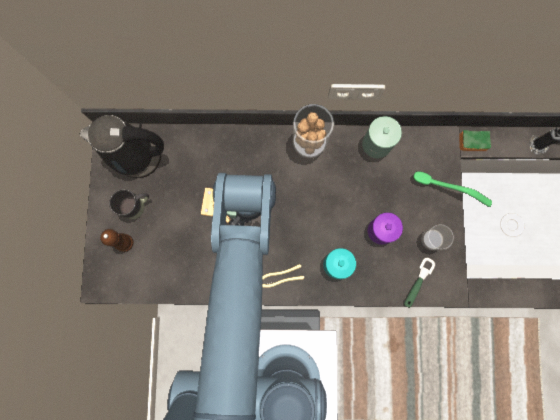

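Run:
```python
from plan import *
c=r.read_camera("wrist")
crop(c,190,0,390,180,4,"pics/w22.png")
k=ray(c,282,166,.117);h=ray(c,367,98,.083);l=ray(c,280.5,90,.097);kn=ray(c,280,87,.110)
d=(k-h)[:2];print("bar theta deg",((np.degrees(np.arctan2(d[1],d[0]))-172.6)+180)%360-180,np.hypot(*d),"h",dk(h),"k",dk(k),"lid",dk(l),dk(kn))
sL=ray(c,209,40,.02);sR=ray(c,251,5,.02);s=(sL-sR)[:2];print("dock ang from screws",np.degrees(np.arctan2(s[1],s[0]))-90)
```

```text
bar theta deg 0.0705869444823577 0.10168674572932622 h [-54.3 -60.4] k [-54.4  41.3] lid [-0.1  3. ] [1.2 2.4]
dock ang from screws 81.68627438145163
```

View pics/w22.png

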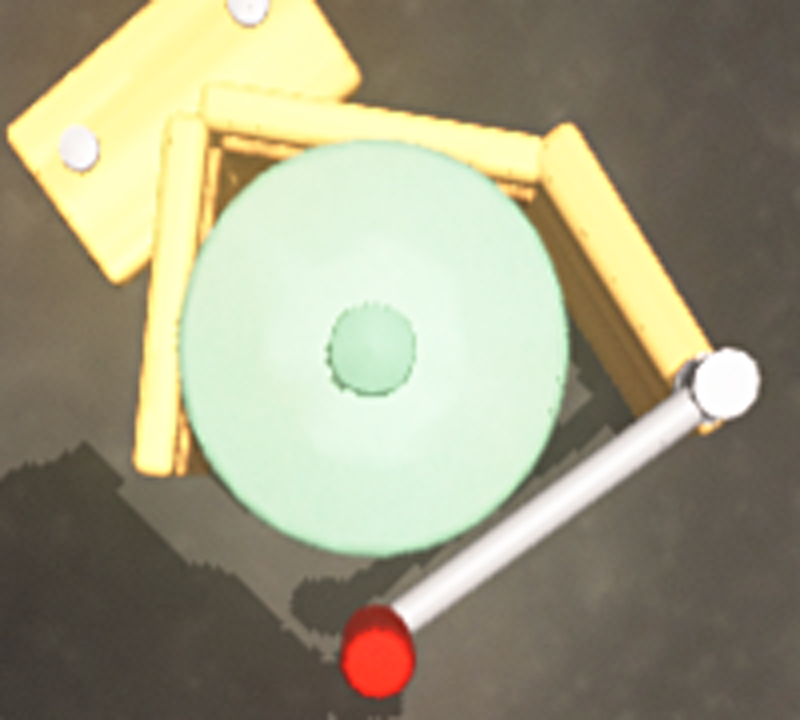

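Run:
```python
from plan import *
c=r.read_camera("wrist")
A=lambda u,v,z:ray(c,190+(u-1.5)/4,(v-1.5)/4,z)[:2]
l=A(374,348,.097)
for n,a,b in(("left(+y)",(216,150),(181,472)),("right(-y)",(222,140),(532,194))):
    p,q=A(*a,.06),A(*b,.06);d=(q-p);L=np.hypot(*d);w=l-p;print(n,"len",L.round(4),"dist",round(abs(d[0]*w[1]-d[1]*w[0])/L,4))
print(l,np.hypot(*(A(180,348,.09)-A(570,348,.09))))
```

```text
left(+y) len 0.0766 dist 0.0457
right(-y) len 0.0771 dist 0.0444
[0.5454847  0.16302786] 0.09049031441560017
```

Measured from the lid centre, the two cork faces are 45.7 and 44.4 mm away, against an expected 45. The bar is at about 0° and the gripper is clear, so I hand the job in.

Run:
```python
from station import r
print(r.sign_off())
```

```text
the job is handed in; nothing more can be done
None
```

The canister is seated in the V, the bar is shut across it and let go, and I handed the job in at about 20 s of the 59 s allowed.

**What I did:** I pushed the small mint canister along the worktop with two tilted fingertips, about 35 mm up. It drifted about 13 mm toward the cheek on the way, so I steered it back before it entered the dock. It stopped in the V at about 11 N. I then gripped the red knob, swung the bar about 120° to its stop (about 15 N there), opened the fingers and lifted clear.

**Last checks:**
- **Canister:** it stands upright. Its centre is 45.7 mm and 44.4 mm from the two cork faces, against an ideal of 45, which is within the camera error.
- **Bar:** it measured about 0.1°, so shut. It stayed there after I let go.
- **Gripper:** it was clear of everything, about 0.27 m up.
- **Other things:** in the last overhead picture they look unmoved, but the arm hid part of the tongs.

**Disagreements:** single wrist-camera readings were off by up to about 6 mm, especially with the tool tilted. The last such reading put the canister 3 mm off centre. I trusted positions taken relative to the hinge and the dock instead.

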